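# Stand the tipped tea tin back up and push it into its row

### The job

The red tea tin has tipped over and leans on the knock box. Without gripping or lifting it, push it back up with the fingertips until it stands on its base, then slide it gently along the counter into the gap in the row of tins until its back is square and snug against the wooden riser. Do not let it topple over, and leave the other tins, the jug, the tamper and the cup where they are.

Things in the scene. Friction and masses are not known exactly. Their poses are not given: they have to be found in the camera images.
- tin: Red square tea tin with a copper-coloured lid, 64 x 64 mm, 150 mm tall, 0.2 to 0.4 kg. Origin: centre of its underside; z runs up its height, x and y square to its sides. It starts leaning about 38 degrees to its own +y side: its bottom +y edge on the counter, its +y face on the knock box's rim. Counter friction about 0.6: standing, it may tip if pushed above about 45 mm.
- lip (a point): Middle of the top edge of the red tin's leaning (+y) face, 32 mm from the tin's axis and 150 mm up it. At the start it overhangs the open knock box, about 118 mm above the counter and 30 mm above the box's rim. Once tilted less than about 23 degrees from upright the tin drops back onto its base by itself.
- knockbox: Open stainless-steel knock box, fixed; 140 mm (its x) by 160 mm (its y), 88 mm high, walls 5 mm. A 26 mm rubber bar crosses its middle along its x, top 79 mm above the counter. Origin: centre of its underside. The red tin leans on the rim of its -y wall.
- gap (a point): Point on the counter at the foot of the front face of the long wooden riser (70 mm high, 640 mm long, fixed), in the middle of the gap in the row of tins. Its x axis points square into the riser, y along it to the left. The gap is 170 mm wide between its neighbours; a tin snug against the riser has its middle 32 mm in front of this face.
- tin_green: Green square tea tin with a steel lid, same size as the red one (64 x 64 x 150 mm), standing against the riser in the row. Origin: centre of its underside.
- tin_blue: Blue square tea tin with a steel lid, same size as the red one (64 x 64 x 150 mm), standing against the riser in the row. Origin: centre of its underside.
- tin_white: White square tea tin with a steel lid, same size as the red one (64 x 64 x 150 mm), standing against the riser in the row. Origin: centre of its underside.
- tin_black: Black square tea tin with a steel lid, same size as the red one (64 x 64 x 150 mm), standing against the riser in the row. Origin: centre of its underside.
- jug: Steel milk jug, 76 mm across, 85 mm tall, with a handle. Origin: centre of its underside.
- tamper: Steel coffee tamper standing on its base, 58 mm across, 88 mm tall. Origin: centre of its underside.
- cup: White cup with a handle, 76 mm across, 60 mm tall. Origin: centre of its underside.

How it is judged:
By the outcome, as a careful person would: the job done as asked, in the order asked, and still so for the second after the job is handed in, with the robot touching nothing.
It also fails if it takes over 58 s, if anything falls off the work surface, if the arm or the gripper's body presses on something with over 40 N, if the wrist force passes 120 N, or if a joint passes its speed limit or range.

### The arm

A 6-joint arm with a two-finger parallel gripper is mounted at the origin on the work surface. World frame = base frame: x ahead of the robot, y to its left, z up, the work surface at z = 0. Lengths are in m, angles in rad, forces in N, time in s.
With the tool pointing down it reaches from about 0.35 to 0.975 m from the base axis. Payload 4.9 kg.
Tool frame: the origin (TCP) lies on the front face of the gripper's body, between the roots of the fingers; the fingertips stand ctrl.tip_extent ahead of it and the grasp point (between the pads) lies 54 mm ahead of it (ctrl.tip_extent is the distance from the TCP to the fingertips, in m); z points along the fingers, y is the line along which they close (so a half turn about z gives the same grasp; the last joint's range is limited). The gripper opens to 85 mm and grips with 20 to 120 N. Pads are 22 mm wide; open, the fingers measure 114 mm over their backs; the gripper's body (76 mm by 85 mm) begins 54 mm behind the grasp point. The pads swing forward as they close: fully open they stand 13 mm farther back than shut.
Start: joints at [-1.426, 0.053, 1.613, -0, 1.476, -0.119], TCP at [0.163, -0.603, 0.304] pointing down, gripper open.
Joint ranges: [-3.01, 3.01], [-1.01, 2.22], [0.06, 2.58], [-1.02, 4.17], [0.09, 2.62], [-3.14, 3.14]. Speed limits (rad/s): [2.57, 2.57, 3.14, 3.14, 3.14, 3.14].

### API

Orientations are given as a rotation vector (axis times angle).
In Python, from station import ctrl gives the robot as it stands.
- The arm moves only by the tool apply_moves, never from a script. Its argument "rows" is one flat list of numbers, 6 for each row, row after row: the shift along the tool's x, y, z normalised to -1 to 1, where 1 is 0.6 m, then the turn, a rotation vector about the tool's x, y, z normalised to -1 to 1, where 1 is 90 degrees. A call has 1 to 20 rows; each row is the pose to reach, as a shift and turn from the pose commanded when the call began, along the tool's axes at that moment; what a row does not reach only later rows make up. A row lasts 1/10 s, in which the tool goes at most 50 mm and 8.59 degrees, less where a joint would pass 70% of its speed; a pose out of reach is approached as far as the arm can. A call with a number of a shift or a turn outside -1 to 1 is refused whole. A call with a gripper value outside its range is refused whole. "grip" is the opening, from 0 (shut) to 1 (fully open), set as the call begins (left out, the last holds). The fingers move at their own pace and stop on an object; "grip_force" is the grip in N (left out, the last holds). Time passes only in rows, so rows that repeat a pose let the fingers close. It gives the time, the measured TCP pose, the force, the opening and the grip force at its end, in the units of the state.
- ctrl.get_obs(): the state, without advancing time (a new reading comes with each control period).
- ctrl.get_image(name): name is "side" or "top"; returns (picture, depth): 480x640x3 uint8, blue, green, red; 480x640 float32, m along the optical axis (not along the pixel's ray), 0 where there is no reading.
- ctrl.camera_model(name): a dict with "mtx" (3x3 intrinsics, pixels), "R" (3x3) and "t" (3): a world point X has camera coordinates R X + t. Camera axes: x right, y down, z forward; pixel columns grow to the right and rows downward; lengths in m; the calibration is good to about 2 mm. A picture is of the moment at which its call begins. camera_model takes no time and is no camera call.
- ctrl.finish_job(): hands the job in; it is judged then, once.
The state is a dict: "t": time; "q": joint angles; "dq": joint speeds; "effort": joint torques, N m; "tool_pos": TCP position; "tool_rot": TCP orientation; "contact_force": force on the tool from outside, world axes, zero at the start; "wrist_torque": the same for the moment, N m; "opening": finger opening in m; "grip_force": force on a finger pad.
Only numpy, scipy, OpenCV 4.12 (cv2) and the standard library are available. Lean on these libraries where they do the work, as an engineer would, in place of code of your own. Each camera call takes 0.05 s, during which the arm holds its last target. There are 200 camera calls.

## Working session

There is one attempt and no reset: what is moved stays moved. The work goes in short steps, Python scripts to look and compute and a tool call to move; the robot and the scene stay as the last step left them, time stands still between calls to the robot, and variables do not carry over. Pictures are saved under pics/ and viewed, at most 10 in all, crops included, and the job is handed in when it is done.

Besides the shell and the picture viewer there is one more tool, called after "Emit:" by a JSON object that holds its "name" and its "arguments". apply_moves: Moves the arm, as the interface text tells. Its arguments: {"type":"object","properties":{"rows":{"type":"array","items":{"type":"number"}},"grip":{"type":"number"},"grip_force":{"type":"number"}},"required":["rows"]}

```bash
mkdir -p pics; ls
python3 - <<'E'
from station import ctrl
import cv2,numpy as np
o=ctrl.get_obs();print(o['t'],o['tool_pos'],o['tool_rot'],o['opening'],ctrl.tip_extent)
for n in("top","side"):
    p,d=ctrl.get_image(n);cv2.imwrite(f"pics/{n}0.png",p);np.savez(f"{n}0.npz",p=p,d=d)
    print(n,ctrl.camera_model(n))
E
```

```text
pics
0.0 [ 0.16289274 -0.60290596  0.30266241] [-3.11229059e+00 -4.12815321e-01 -1.57502905e-05] 0.08510481555291133 0.0726
top {'mtx': array([[468.30634008,   0.        , 323.07847445],
       [  0.        , 468.30634008, 237.51353023],
       [  0.        ,   0.        ,   1.        ]]), 'R': array([[-0.01051234, -0.99989445, -0.01002882],
       [-0.99421607,  0.01152362, -0.10677834],
       [ 0.10688264,  0.00884832, -0.99423227]]), 't': array([0.0332246 , 0.52674875, 1.10091279])}
side {'mtx': array([[591.18317011,   0.        , 324.26238408],
       [  0.        , 591.18317011, 248.50700154],
       [  0.        ,   0.        ,   1.        ]]), 'R': array([[ 0.72710701, -0.68637381, -0.01436633],
       [-0.44548564, -0.45579437, -0.77058033],
       [ 0.52235806,  0.56669435, -0.63718095]]), 't': array([-0.36295555,  0.31714952,  1.41550532])}
```

View pics/top0.png

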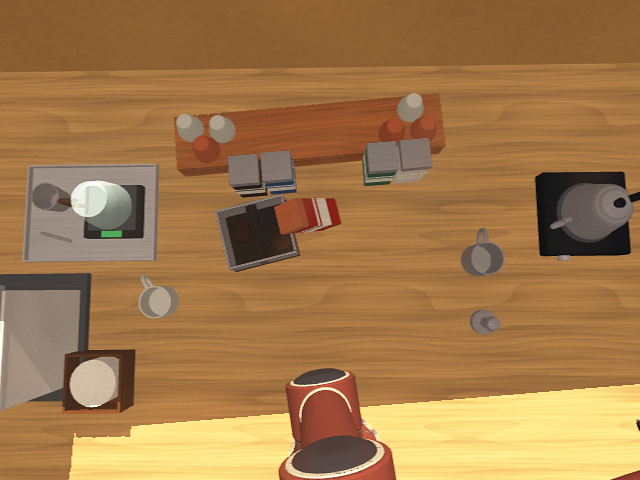

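View pics/side0.png

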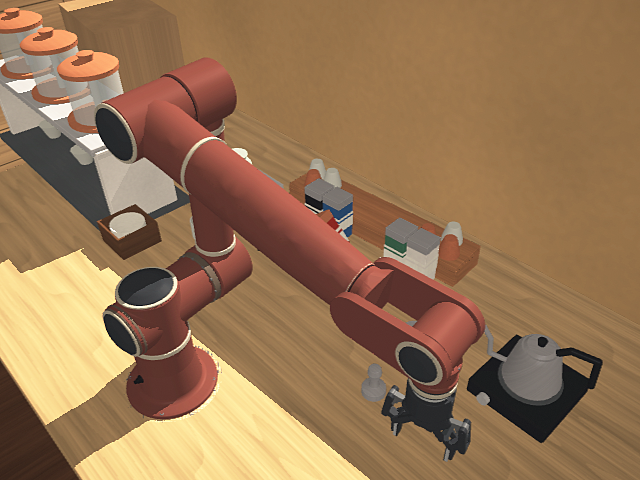

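The top view shows the red tin (lid about (292,216), base about (335,212)) leaning left on the knock box (258,232). The gap lies between the blue tin (278,170) and the green tin (380,163), below the riser front. In the side view the arm hides the red tin. Next I'll measure using the top depth.

```bash
cat > h.py <<'E'
from station import ctrl
import cv2,numpy as np
def cloud(n,d):
    m=ctrl.camera_model(n);v,u=np.mgrid[:480,:640]
    c=np.stack([(u-m['mtx'][0,2])/m['mtx'][0,0]*d,(v-m['mtx'][1,2])/m['mtx'][1,1]*d,d],-1)
    W=(c-m['t'])@m['R'];W[d==0]=np.nan
    return W
def rect(P):
    r=cv2.minAreaRect((P[:,:2]*1000).astype(np.float32));return np.round(r[0],1),np.round(r[1],1),round(r[2],1)
E
python3 - <<'E'
from h import *
f=np.load('top0.npz');p,d=f['p'],f['d'];W=cloud('top',d);z=W[...,2]
v,u=np.mgrid[:480,:640]
print('counter z',np.nanmedian(z[270:330,330:430]))
def box(a,b,c,e):return (u>=a)&(u<b)&(v>=c)&(v<e)
def comp(M,name):
    M=cv2.morphologyEx(M.astype(np.uint8),cv2.MORPH_OPEN,np.ones((3,3)))
    n,l,s,_=cv2.connectedComponentsWithStats(M);k=1+np.argmax(s[1:,4]);print(name,s[k,4],*rect(W[l==k]),'z',np.round(np.nanmedian(z[l==k]),4));return l==k
comp(box(225,265,145,200)&(abs(z-.15)<.008),'black')
comp(box(262,300,140,200)&(abs(z-.15)<.008),'blue')
for a in((225,300),(360,435)):comp(box(*a,130,200)&(abs(z-.15)<.008),'pair')
R=comp(box(170,450,90,180)&(abs(z-.07)<.006),'riser')
comp(box(205,310,185,280)&(abs(z-.088)<.006),'rim')
# riser front edge line: in columns 300..355, lowest row
pts=[]
for c in range(302,358,3):
    r=np.where(R[:,c])[0]
    if len(r):pts.append(W[r.max(),c,:2])
pts=np.array(pts);l=cv2.fitLine(pts.astype(np.float32),cv2.DIST_HUBER,0,.01,.01).ravel();print('riser line',l)
hsv=cv2.cvtColor(p,cv2.COLOR_BGR2HSV)
B=box(270,345,190,240)&(z>.012)
red=B&(((hsv[...,0]<8)|(hsv[...,0]>172))&(hsv[...,1]>120)|(z>.1)|(u>300))
P=W[red];print(len(P),np.nanmin(P,0),np.nanmax(P,0))
# planes by normals
gx=np.gradient(W,axis=1);gy=np.gradient(W,axis=0);N=np.cross(gx,gy);N/=np.linalg.norm(N,axis=-1,keepdims=True)+1e-12
N*=np.sign(N[...,2:3])
for nm,q in(('lid',box(280,300,205,228)),('side',box(308,332,203,224))):
    q=q&red;n=np.nanmedian(N[q],0);c=np.nanmedian(W[q],0);print(nm,q.sum(),n,c,np.degrees(np.arccos(n[2])))
big=cv2.resize(p[130:290,200:440],None,fx=3.2,fy=3.2,interpolation=cv2.INTER_CUBIC);cv2.imwrite('pics/c0.png',big)
for c in range(276,346,6):print(c,[ (round(x[0],3),round(x[1],3),round(x[2],3)) for x in W[[206,214,222],c]])
E
```

```text
counter z -0.000511064907745674
black 870 [667.1 199.8] [65.7 65.7] 4.8 z 0.1495
blue 870 [674.7 126.9] [65.6 64.8] 4.4 z 0.1493
pair 876 [674.7 127. ] [65.6 65.1] 4.5 z 0.1493
pair 879 [ 698.1 -178.6] [66.2 65.6] 5.2 z 0.1493
riser 8748 [776.   94.8] [132.  566.7] 4.6 z 0.0693
rim 20 [581.5 270.1] [ 6.6 12.6] 79.7 z 0.0873
riser line [ 0.08574691 -0.99631697  0.71710014  0.02087124]
1954 [ 0.52646126 -0.0160386   0.01276557] [0.62115652 0.13345421 0.16026877]
lid 458 [-0.08897192  0.53024065  0.72965268] [0.56287848 0.09914383 0.14115312] 43.142715246350065
side 501 [ 0.20296396 -0.73324636  0.58552024] [0.57530041 0.03532913 0.10031867] 54.16024908239765
276 [(np.float64(0.588), np.float64(0.13), np.float64(0.126)), (np.float64(0.572), np.float64(0.132), np.float64(0.114)), (np.float64(0.569), np.float64(0.143), np.float64(0.007))]
282 [(np.float64(0.587), np.float64(0.117), np.float64(0.13)), (np.float64(0.57), np.float64(0.117), np.float64(0.128)), (np.float64(0.552), np.float64(0.117), np.float64(0.127))]
288 [(np.float64(0.585), np.float64(0.102), np.float64(0.143)), (np.float6
[... 1032 characters left out ...]
, np.float64(0.024), np.float64(0.08)), (np.float64(0.575), np.float64(0.024), np.float64(0.088)), (np.float64(0.556), np.float64(0.024), np.float64(0.093))]
330 [(np.float64(0.598), np.float64(0.01), np.float64(0.06)), (np.float64(0.578), np.float64(0.01), np.float64(0.069)), (np.float64(0.558), np.float64(0.011), np.float64(0.076))]
336 [(np.float64(0.601), np.float64(-0.005), np.float64(0.042)), (np.float64(0.581), np.float64(-0.004), np.float64(0.05)), (np.float64(0.561), np.float64(-0.004), np.float64(0.056))]
342 [(np.float64(0.608), np.float64(-0.02), np.float64(0.001)), (np.float64(0.588), np.float64(-0.02), np.float64(0.002)), (np.float64(0.568), np.float64(-0.02), np.float64(0.0))]
```

View pics/c0.png

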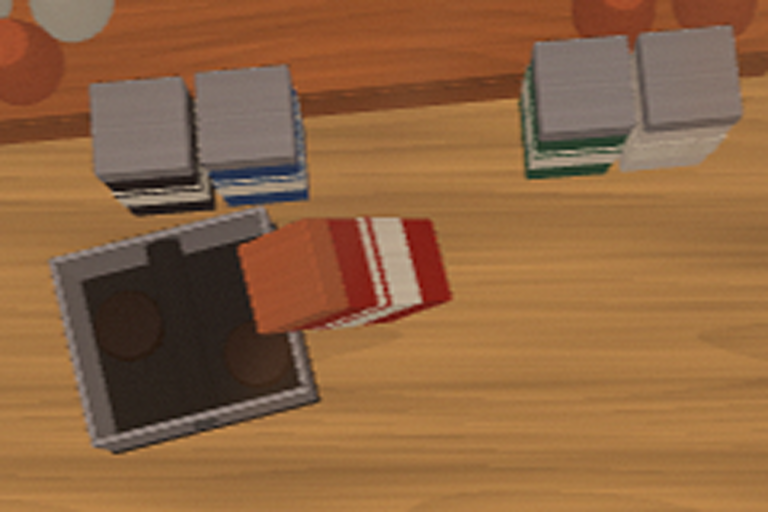

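```bash
cat >> h.py <<'E'
def ray(n,uv,z):
    m=ctrl.camera_model(n);d=m['R'].T@np.linalg.inv(m['mtx'])@np.array([uv[0],uv[1],1.]);c=-m['R'].T@m['t']
    return c+d*(z-c[2])/d[2]
E
python3 - <<'E'
from h import *
E={}
def px(a):return (200+a[0]/3.2-.35,130+a[1]/3.2-.35)
for nm,a,b,z in(('lip',(240,248),(258,333),.118),('top',(307,218),(345,309),.158),('bot',(433,219),(451,297),.039),('rim -y',(264,209),(317,398),.088),('rim x',(264,209),(52,260),.088)):
    A=ray('top',px(a),z);B=ray('top',px(b),z);D=(B-A)[:2];M=(A+B)/2
    print(nm,A.round(4),B.round(4),'mid',M.round(4),'len',np.linalg.norm(D).round(4),'ang',np.degrees(np.arctan2(-D[1],-D[0])).round(1))
W=cloud('top',np.load('top0.npz')['d'])
for nm,q in(('side',W[203:224,308:334]),('lid',W[208:226,281:298])):
    P=q.reshape(-1,3);P=P[np.isfinite(P[:,2])];c=np.median(P,0)
    for _ in range(4):
        U,S,V=np.linalg.svd(P-P.mean(0),full_matrices=False);n=V[2]*np.sign(V[2,2]);r=(P-P.mean(0))@n;P=P[abs(r)<max(.004,2*r.std()*.7)]
    print(nm,len(P),P.mean(0),n,np.degrees(np.arctan2(n[1],n[0])))
print(ctrl.tip_extent)
E
```

```text
lip [0.587  0.1342 0.118 ] [0.527  0.1217 0.118 ] mid [0.557  0.1279 0.118 ] len 0.0613 ang 11.8
top [0.5999 0.0846 0.158 ] [0.5378 0.0594 0.158 ] mid [0.5689 0.072  0.158 ] len 0.067 ang 22.1
bot [ 0.6212 -0.0023  0.039 ] [ 0.5617 -0.015   0.039 ] mid [ 0.5914 -0.0087  0.039 ] len 0.0608 ang 12.1
rim -y [0.6205 0.1203 0.088 ] [0.4835 0.0827 0.088 ] mid [0.552  0.1015 0.088 ] len 0.1421 ang 15.3
rim x [0.6205 0.1203 0.088 ] [0.5852 0.273  0.088 ] mid [0.6028 0.1967 0.088 ] len 0.1568 ang -77.0
side 543 [0.57617809 0.03177684 0.09583655] [ 0.19177728 -0.7651215   0.61466297] -75.92874045404434
lid 303 [0.56196281 0.10042352 0.1400262 ] [-0.14105844  0.60224366  0.78575129] 103.18227593555157
0.0726
```

Emit:
{"name": "apply_moves", "arguments": {"rows": [0.477, -0.534, 0, 0, 0, -0.988, 0.477, -0.534, 0, 0, 0, -0.988, 0.477, -0.534, 0, 0, 0, -0.988, 0.477, -0.534, 0, 0, 0, -0.988, 0.477, -0.534, 0, 0, 0, -0.988, 0.477, -0.534, 0, 0, 0, -0.988, 0.477, -0.534, 0, 0, 0, -0.988, 0.477, -0.534, 0, 0, 0, -0.988, 0.477, -0.534, 0, 0, 0, -0.988, 0.477, -0.534, 0, 0, 0, -0.988, 0.477, -0.534, 0, 0, 0, -0.988, 0.477, -0.534, 0, 0, 0, -0.988], "grip": 0.35}}

```text
t: 1.3
tool_pos: [0.3557, -0.2189, 0.3034]
tool_rot: [-1.932, -2.476, -0.0]
contact_force: [0.7, 0.7, -0.4]
opening: 0.0299
grip_force: 0.0
```

```bash
cat >> h.py <<'E'
from scipy.spatial.transform import Rotation as Ro
def rel(goal,yaw=None):
    o=ctrl.get_obs();R=Ro.from_rotvec(o['tool_rot']);M=R.as_matrix()
    print('t',round(o['t'],2),'pos',o['tool_pos'].round(4),'xaxis yaw',np.degrees(np.arctan2(M[1,0],M[0,0])).round(2),'z',M[:,2].round(3),'F',np.round(o['contact_force'],1),'open',round(o['opening'],4),'tip',ctrl.tip_extent)
    if goal is not None:print('shift',(R.inv().apply(np.array(goal)-o['tool_pos'])/.6).round(4))
E
python3 -c "
from h import *
rel((.549,.163,.30))"
```

```text
t 1.3 pos [ 0.3557 -0.2189  0.3034] xaxis yaw 104.08 z [-0.001  0.    -1.   ] F [ 0.7  0.7 -0.4] open 0.0299 tip 0.0726
shift [0.539  0.4673 0.0058]
```

Emit:
{"name": "apply_moves", "arguments": {"rows": [0.539, 0.467, 0.006, 0, 0, 0, 0.539, 0.467, 0.006, 0, 0, 0, 0.539, 0.467, 0.006, 0, 0, 0, 0.539, 0.467, 0.006, 0, 0, 0, 0.539, 0.467, 0.006, 0, 0, 0, 0.539, 0.467, 0.006, 0, 0, 0, 0.539, 0.467, 0.006, 0, 0, 0, 0.539, 0.467, 0.006, 0, 0, 0, 0.539, 0.467, 0.006, 0, 0, 0, 0.539, 0.467, 0.006, 0, 0, 0, 0.539, 0.467, 0.006, 0, 0, 0]}}

```text
t: 2.4
tool_pos: [0.549, 0.1622, 0.2996]
tool_rot: [-1.933, -2.475, 0.002]
contact_force: [0.2, 0.2, 0.2]
opening: 0.0299
grip_force: 0.0
```

Run:
```python
from h import *
rel((.549,.163,.175))
p,d=ctrl.get_image('side');np.savez('side1.npz',p=p,d=d)
m=ctrl.camera_model('side')
for X in((.549,.163,.3),(.549,.163,.2274),(.557,.128,.118)):
    c=m['mtx']@(m['R']@np.array(X)+m['t']);print(c[:2]/c[2])
cv2.imwrite('pics/s1.png',cv2.resize(p[130:330,190:450],None,fx=3,fy=3))
```

```text
t 2.4 pos [0.549  0.1622 0.2996] xaxis yaw 104.02 z [-0.002 -0.001 -1.   ] F [0.2 0.2 0.2] open 0.0299 tip 0.0726
shift [0.0014 0.0007 0.2076]
[294.78146145 162.64399783]
[295.98186274 185.09894999]
[307.77816763 220.6599243 ]
```

View pics/s1.png

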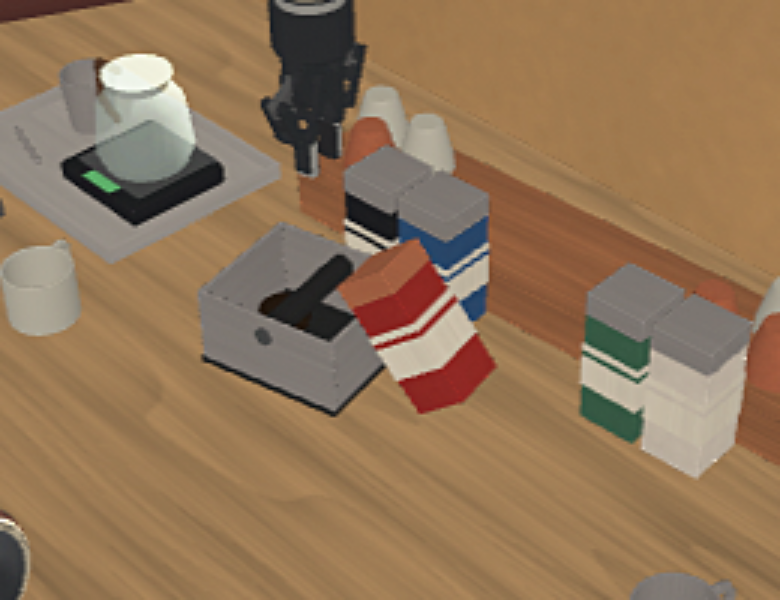

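The side view shows the tips at crop (322,162), which matches the projected tip point, so tip_extent holds. The lip is at crop (345,290), overhanging the box. Next I'll lower the tips inside the box mouth.

Emit:
{"name": "apply_moves", "arguments": {"rows": [0.001, 0, 0.07, 0, 0, 0, 0.001, 0, 0.14, 0, 0, 0, 0.001, 0, 0.18, 0, 0, 0, 0.001, 0, 0.209, 0, 0, 0, 0.001, 0, 0.209, 0, 0, 0, -0.015, 0, 0.209, 0, 0, 0, -0.025, 0, 0.209, 0, 0, 0, -0.033, 0, 0.209, 0, 0, 0, -0.04, 0, 0.209, 0, 0, 0, -0.047, 0, 0.209, 0, 0, 0, -0.052, 0, 0.209, 0, 0, 0]}}

```text
t: 3.55
tool_pos: [0.557, 0.1318, 0.1754]
tool_rot: [1.933, 2.476, 0.001]
contact_force: [-0.0, 0.9, 0.3]
opening: 0.0295
grip_force: 0.4
```

Run:
```python
from h import *
rel(None)
p,d=ctrl.get_image('side')
cv2.imwrite('pics/s2.png',cv2.resize(p[150:300,230:400],None,fx=3,fy=3))
```

```text
t 3.55 pos [0.557  0.1318 0.1754] xaxis yaw 104.03 z [ 0.001  0.    -1.   ] F [-0.   0.9  0.3] open 0.0295 tip 0.0726
```

View pics/s2.png

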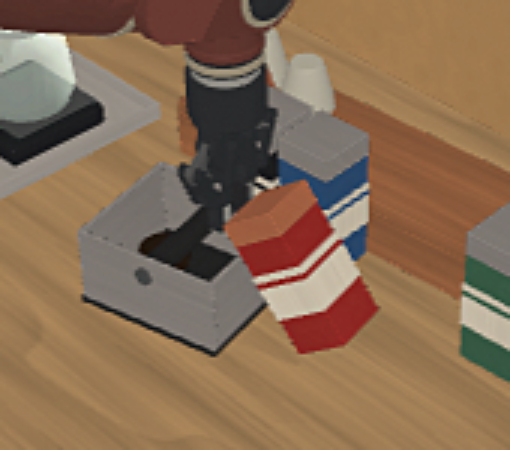

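The fingertips are behind the lid at crop (225,220) and touching it. The tin has begun to rise, so I'll keep pushing slowly.

Emit:
{"name": "apply_moves", "arguments": {"rows": [-0.006, 0, 0, 0, 0, 0, -0.012, 0, 0, 0, 0, 0, -0.018, 0, 0, 0, 0, 0, -0.024, 0, 0, 0, 0, 0, -0.029, 0, 0, 0, 0, 0, -0.034, 0, 0, 0, 0, 0, -0.039, 0, 0, 0, 0, 0, -0.043, 0, 0, 0, 0, 0]}}

```text
t: 4.4
tool_pos: [0.563, 0.1067, 0.1748]
tool_rot: [-1.933, -2.476, 0.0]
contact_force: [0.1, -0.0, 0.3]
opening: 0.0299
grip_force: 0.0
```

Run:
```python
from h import *
rel(None)
p,d=ctrl.get_image('side')
cv2.imwrite('pics/s3.png',cv2.resize(p[150:300,230:400],None,fx=3,fy=3))
```

```text
t 4.4 pos [0.563  0.1067 0.1748] xaxis yaw 104.03 z [-0. -0. -1.] F [ 0.1 -0.   0.3] open 0.0299 tip 0.0726
```

View pics/s3.png

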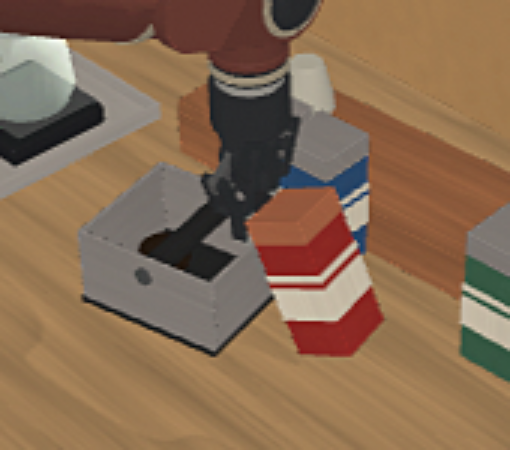

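It's about 20° and no longer touching the fingers, so it's dropping back by itself. I'll wait for it to settle, backing the tool off a little.

Emit:
{"name": "apply_moves", "arguments": {"rows": [0, 0, 0, 0, 0, 0, 0, 0, 0, 0, 0, 0, 0, 0, 0, 0, 0, 0, 0.01, 0, -0.03, 0, 0, 0, 0.02, 0, -0.08, 0, 0, 0, 0.02, 0, -0.15, 0, 0, 0, 0.02, 0, -0.2, 0, 0, 0, 0.02, 0, -0.21, 0, 0, 0]}}

```text
t: 5.25
tool_pos: [0.5617, 0.119, 0.3064]
tool_rot: [1.929, 2.471, 0.009]
contact_force: [0.4, -0.4, 1.0]
opening: 0.0297
grip_force: 0.0
```

```bash
cat >> h.py <<'E'
def tin(save=None):
    # copper lid, both views: lid-coloured pixels near z=.15
    for n in('side','top'):
        p,d=ctrl.get_image(n);W=cloud(n,d);h=cv2.cvtColor(p,cv2.COLOR_BGR2HSV)
        if save:cv2.imwrite(f'pics/{save}{n}.png',p)
        M=((h[...,0]<16)|(h[...,0]>174))&(h[...,1]>90)&(W[...,2]>.135)&(W[...,2]<.165)&(W[...,0]>.5)&(W[...,0]<.74)&(abs(W[...,1])<.09)
        M=cv2.morphologyEx(M.astype(np.uint8),cv2.MORPH_OPEN,np.ones((3,3)));P=W[M>0]
        top=P[P[:,2]>.143]
        if len(P)>20:print(n,len(P),'z',np.percentile(P[:,2],[5,50,95]).round(4),rect(top) if len(top)>9 else '')
E
python3 - <<'E'
from h import *
rel(None);tin('s4')
p=cv2.imread('pics/s4side.png');cv2.imwrite('pics/s4c.png',cv2.resize(p[150:300,230:400],None,fx=3,fy=3))
E
```

```text
t 5.25 pos [0.5617 0.119  0.3064] xaxis yaw 104.06 z [ 0.009  0.001 -1.   ] F [ 0.4 -0.4  1. ] open 0.0297 tip 0.0726
side 485 z [0.1384 0.1517 0.1564] (array([588. ,   2.3]), array([73.3, 69.1]), 14.9)
top 921 z [0.1464 0.1514 0.1551] (array([589. ,  -2.9]), array([65.5, 65.3]), 13.9)
```

View pics/s4c.png

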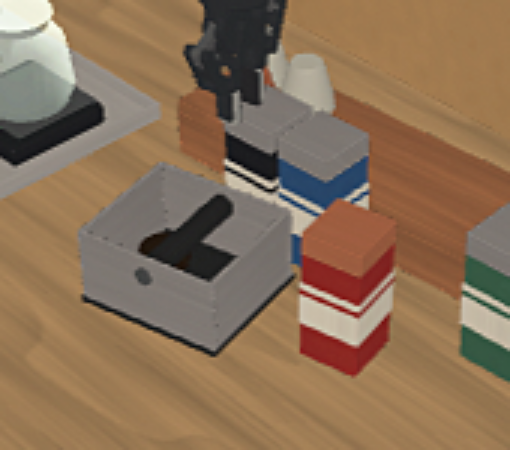

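The red tin stands upright at about (0.589, 0), yaw 14°. To slide it I'll tilt the tool about 35°, so only the fingertips touch, low down, and the gripper body stays clear.

```bash
cat >> h.py <<'E'
def plan(pos,tilt=35,yaw=4.9):
    rel(pos);o=ctrl.get_obs();R=Ro.from_rotvec(o['tool_rot'])
    g=np.array([np.cos(np.radians(yaw)),np.sin(np.radians(yaw)),0]);y=np.array([-g[1],g[0],0]);a=np.radians(tilt)
    z=np.array([0,0,-1])*np.cos(a)+g*np.sin(a);x=np.cross(y,z)
    G=Ro.from_matrix(np.stack([x,y,z],1));print('turn',((R.inv()*G).as_rotvec()/(np.pi/2)).round(4),'g in tool',R.inv().apply(g).round(4))
E
python3 -c "
from h import *
plan((.475,-.008,.30))"
```

```text
t 5.35 pos [0.5605 0.1188 0.3023] xaxis yaw 104.04 z [ 0.003  0.    -1.   ] F [ 0.5 -0.  -1.1] open 0.0299 tip 0.0726
shift [-0.1703 -0.1896  0.0034]
turn [-0.2725 -0.3199 -0.8686] g in tool [-0.1589  0.9873  0.0029]
```

Emit:
{"name": "apply_moves", "arguments": {"rows": [-0.17, -0.19, 0, -0.272, -0.32, -0.869, -0.17, -0.19, 0, -0.272, -0.32, -0.869, -0.17, -0.19, 0, -0.272, -0.32, -0.869, -0.17, -0.19, 0, -0.272, -0.32, -0.869, -0.17, -0.19, 0, -0.272, -0.32, -0.869, -0.17, -0.19, 0, -0.272, -0.32, -0.869, -0.17, -0.19, 0, -0.272, -0.32, -0.869, -0.17, -0.19, 0, -0.272, -0.32, -0.869, -0.17, -0.19, 0, -0.272, -0.32, -0.869, -0.17, -0.19, 0, -0.272, -0.32, -0.869, -0.17, -0.19, 0, -0.272, -0.32, -0.869, -0.17, -0.19, 0, -0.272, -0.32, -0.869, -0.17, -0.19, 0, -0.272, -0.32, -0.869], "grip": 0.24}}

```text
t: 6.65
tool_pos: [0.4741, -0.0079, 0.3]
tool_rot: [-0.106, 2.534, 0.034]
contact_force: [0.2, 0.1, -0.8]
opening: 0.0205
grip_force: 0.0
```

```bash
python3 -c "
from h import *
plan((.470,-.009,.078));tin()"
```

```text
t 6.65 pos [ 0.4741 -0.0079  0.3   ] xaxis yaw -175.21 z [ 0.567  0.048 -0.822] F [ 0.2  0.1 -0.8] open 0.0205 tip 0.0726
shift [ 0.2164 -0.0014  0.3003]
turn [-0.0004 -0.0034 -0.001 ] g in tool [-0.8222  0.0016  0.5692]
side 463 z [0.1379 0.1505 0.1549] (array([586.8,   7.1]), array([71. , 68.1]), 12.6)
top 901 z [0.1458 0.1495 0.1526] (array([586.6,   8. ]), array([65.7, 64.8]), 13.4)
```

Emit:
{"name": "apply_moves", "arguments": {"rows": [0.05, 0.009, 0.07, 0, -0.003, 0, 0.1, 0.009, 0.139, 0, -0.003, 0, 0.15, 0.009, 0.208, 0, -0.003, 0, 0.19, 0.009, 0.264, 0, -0.003, 0, 0.21, 0.009, 0.291, 0, -0.003, 0, 0.2164, 0.009, 0.3, 0, -0.003, 0, 0.2164, 0.009, 0.3, 0, -0.003, 0]}}

```text
t: 7.45
tool_pos: [0.4698, -0.0029, 0.0784]
tool_rot: [-0.108, 2.529, 0.034]
contact_force: [0.6, 0.1, 0.6]
opening: 0.0204
grip_force: 0.0
```

Run:
```python
from h import *
plan((.57,.0055,.078))
p,d=ctrl.get_image('side')
cv2.imwrite('pics/s5.png',cv2.resize(p[150:330,230:430],None,fx=3,fy=3))
```

```text
t 7.45 pos [ 0.4698 -0.0029  0.0784] xaxis yaw -175.1 z [ 0.571  0.049 -0.819] F [0.6 0.1 0.6] open 0.0204 tip 0.0726
shift [-0.1369 -0.0004  0.0966]
turn [ 0.0001 -0.0002  0.    ] g in tool [-8.193e-01 -1.000e-04  5.734e-01]
```

View pics/s5.png

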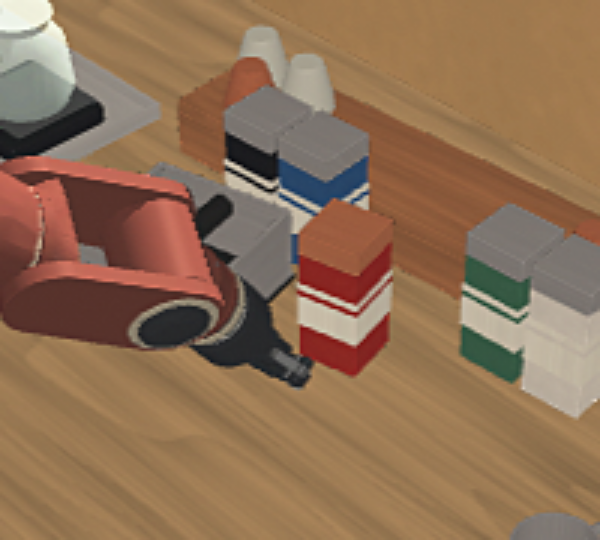

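The tips are low behind the red tin, at crop (300,375), with the body clear of the tin and the box. I'll begin the gentle slide.

Emit:
{"name": "apply_moves", "arguments": {"rows": [-0.0137, 0, 0.0096, 0, 0, 0, -0.0273, 0, 0.0191, 0, 0, 0, -0.0355, 0, 0.0249, 0, 0, 0, -0.041, 0, 0.0287, 0, 0, 0, -0.0464, 0, 0.0325, 0, 0, 0, -0.0519, 0, 0.0363, 0, 0, 0, -0.0574, 0, 0.0402, 0, 0, 0, -0.0628, 0, 0.044, 0, 0, 0, -0.0683, 0, 0.0478, 0, 0, 0, -0.0738, 0, 0.0516, 0, 0, 0, -0.0792, 0, 0.0554, 0, 0, 0, -0.0847, 0, 0.0593, 0, 0, 0, -0.0902, 0, 0.0631, 0, 0, 0, -0.0956, 0, 0.0669, 0, 0, 0]}}

```text
t: 8.9
tool_pos: [0.5399, 0.0029, 0.0789]
tool_rot: [-0.109, 2.528, 0.033]
contact_force: [-0.7, -1.0, -0.7]
opening: 0.0209
grip_force: 0.8
```

```bash
python3 -c "
from h import *
plan(None) if 0 else rel((.59,.0073,.078));tin('s6')"
```

```text
t 8.9 pos [0.5399 0.0029 0.0789] xaxis yaw -175.07 z [ 0.572  0.049 -0.819] F [-0.7 -1.  -0.7] open 0.0209 tip 0.0726
shift [-0.0678  0.0001  0.0494]
side 457 z [0.1379 0.1506 0.1548] (array([619.1,   6.1]), array([70.7, 69.6]), 5.0)
top 886 z [0.146  0.1495 0.1527] (array([620.5,   6.3]), array([65.2, 64.9]), 5.1)
```

Aligned (yaw 5.1°) and on the line. I'll continue.

Emit:
{"name": "apply_moves", "arguments": {"rows": [-0.0055, 0, 0.0038, 0, 0, 0, -0.0109, 0, 0.0076, 0, 0, 0, -0.0164, 0, 0.0115, 0, 0, 0, -0.0219, 0, 0.0153, 0, 0, 0, -0.0273, 0, 0.0191, 0, 0, 0, -0.0328, 0, 0.0229, 0, 0, 0, -0.0382, 0, 0.0268, 0, 0, 0, -0.0437, 0, 0.0306, 0, 0, 0, -0.0492, 0, 0.0344, 0, 0, 0, -0.0546, 0, 0.0382, 0, 0, 0, -0.0601, 0, 0.0421, 0, 0, 0, -0.0656, 0, 0.0459, 0, 0, 0, -0.0697, 0, 0.0488, 0, 0, 0, -0.0738, 0, 0.0516, 0, 0, 0, -0.0765, 0, 0.0535, 0, 0, 0]}}

```text
t: 10.5
tool_pos: [0.5957, 0.0077, 0.0792]
tool_rot: [-0.109, 2.527, 0.033]
contact_force: [-1.4, 0.1, 1.0]
opening: 0.0208
grip_force: 0.9
```

```bash
python3 -c "
from h import *
rel(None);tin('s7')"
```

```text
t 10.5 pos [0.5957 0.0077 0.0792] xaxis yaw -175.06 z [ 0.573  0.049 -0.818] F [-1.4  0.1  1. ] open 0.0208 tip 0.0726
side 431 z [0.1376 0.1507 0.1552] (array([676.1,   9.1]), array([76.1, 70. ]), 5.8)
top 880 z [0.1456 0.1494 0.1524] (array([675.4,  11.1]), array([65.8, 64.8]), 5.1)
```

Emit:
{"name": "apply_moves", "arguments": {"rows": [-0.002, 0, 0.0014, 0, 0, 0, -0.0041, 0, 0.0029, 0, 0, 0, -0.0061, 0, 0.0043, 0, 0, 0, -0.0082, 0, 0.0057, 0, 0, 0, -0.0096, 0, 0.0067, 0, 0, 0, -0.0096, 0, 0.0067, 0, 0, 0]}}

```text
t: 11.2
tool_pos: [0.6027, 0.0083, 0.0793]
tool_rot: [-0.109, 2.527, 0.033]
contact_force: [-1.4, -0.1, 0.5]
opening: 0.0202
grip_force: 0.4
```

Emit:
{"name": "apply_moves", "arguments": {"rows": [-0.0014, 0, 0.001, 0, 0, 0, -0.0014, 0, 0.001, 0, 0, 0]}}

```text
t: 11.4
tool_pos: [0.6037, 0.0083, 0.0793]
tool_rot: [-0.109, 2.527, 0.033]
contact_force: [-1.0, -0.3, -0.6]
opening: 0.0201
grip_force: 0.5
```

Not touching yet (force about 1 N), so I'll go on by 1 mm steps.

Emit:
{"name": "apply_moves", "arguments": {"rows": [-0.0014, 0, 0.001, 0, 0, 0, -0.0014, 0, 0.001, 0, 0, 0]}}

```text
t: 11.6
tool_pos: [0.6047, 0.0084, 0.0793]
tool_rot: [-0.109, 2.527, 0.033]
contact_force: [-1.9, 0.8, 0.8]
opening: 0.0202
grip_force: 0.6
```

Emit:
{"name": "apply_moves", "arguments": {"rows": [-0.0014, 0, 0.001, 0, 0, 0, -0.0014, 0, 0.001, 0, 0, 0]}}

```text
t: 11.8
tool_pos: [0.6057, 0.0085, 0.0793]
tool_rot: [-0.109, 2.527, 0.033]
contact_force: [-1.0, -0.7, 0.2]
opening: 0.0203
grip_force: 0.7
```

```bash
python3 -c "
from h import *
rel(None);tin('s8')"
```

```text
t 11.8 pos [0.6057 0.0085 0.0793] xaxis yaw -175.06 z [ 0.573  0.048 -0.818] F [-1.  -0.7  0.2] open 0.0203 tip 0.0726
side 442 z [0.1381 0.1506 0.1554] (array([685. ,  10.4]), array([72.7, 69.5]), 6.0)
top 885 z [0.1457 0.1494 0.1525] (array([685.1,  12.1]), array([66.1, 64.6]), 4.8)
```

Emit:
{"name": "apply_moves", "arguments": {"rows": [-0.0014, 0, 0.001, 0, 0, 0, -0.0014, 0, 0.001, 0, 0, 0]}}

```text
t: 12.1
tool_pos: [0.6062, 0.0086, 0.0792]
tool_rot: [-0.109, 2.528, 0.034]
contact_force: [-8.7, -0.8, 6.5]
opening: 0.0207
grip_force: 4.3
```

Emit:
{"name": "apply_moves", "arguments": {"rows": [-0.0014, 0, 0.001, 0, 0, 0, -0.0014, 0, 0.001, 0, 0, 0]}}

```text
t: 12.3
tool_pos: [0.6065, 0.0087, 0.079]
tool_rot: [-0.11, 2.53, 0.034]
contact_force: [-16.1, -2.2, 13.1]
opening: 0.02
grip_force: 8.5
```

Contact with the riser is firm at 16 N, so I'll back off straight and lift away.

Emit:
{"name": "apply_moves", "arguments": {"rows": [0.003, 0, -0.0021, 0, 0, 0, 0.0082, 0, -0.0057, 0, 0, 0, 0.02, 0, -0.014, 0, 0, 0, 0.041, 0, -0.0287, 0, 0, 0, 0.082, 0, -0.0574, 0, 0, 0, 0.12, 0, -0.084, 0, 0, 0, 0.09, 0, -0.16, 0, 0, 0, 0.04, 0, -0.23, 0, 0, 0, 0, 0, -0.3, 0, 0, 0, -0.04, 0, -0.35, 0, 0, 0, -0.04, 0, -0.35, 0, 0, 0, -0.04, 0, -0.35, 0, 0, 0]}}

```text
t: 13.5
tool_pos: [0.507, 0.0002, 0.2662]
tool_rot: [-0.109, 2.525, 0.032]
contact_force: [-0.9, -0.4, -1.4]
opening: 0.0206
grip_force: 0.0
```

Run:
```python
from h import *
rel(None);tin('s9')
a=cv2.imread('pics/s9side.png')[150:330,230:430];b=cv2.imread('pics/s9top.png')[130:290,190:450]
f=lambda q:cv2.resize(q,(390,350),interpolation=cv2.INTER_CUBIC)
cv2.imwrite('pics/s9c.png',np.hstack([f(a),f(b)]))
```

```text
t 13.5 pos [5.070e-01 2.000e-04 2.662e-01] xaxis yaw -175.01 z [ 0.575  0.048 -0.817] F [-0.9 -0.4 -1.4] open 0.0206 tip 0.0726
side 439 z [0.1382 0.1506 0.1548] (array([686.2,   9.7]), array([73. , 70.6]), 5.0)
top 881 z [0.1461 0.1495 0.1523] (array([685.6,  12.1]), array([66.3, 64.9]), 4.6)
```

View pics/s9c.png

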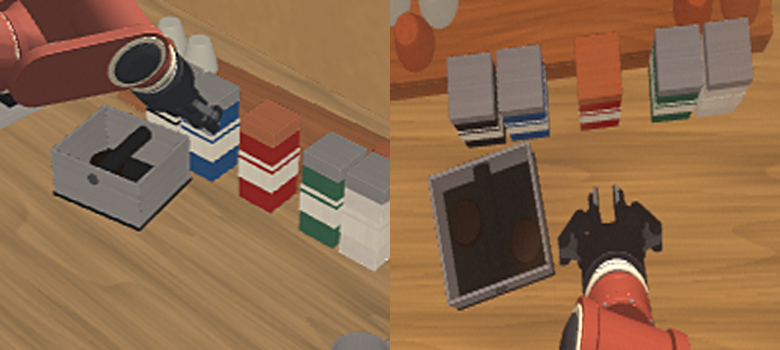

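The red tin stands upright and square in the middle of the gap, snug against the riser (top view (600,80)). The arm is clear and the other things are unmoved.

```bash
python3 -c "
from station import ctrl
print(ctrl.finish_job())"
```

```text
the job is handed in; nothing more can be done
None
```

The red tin was pushed upright with the fingertips and slid into the middle of the gap, where it stands square and snug against the riser; I saw nothing else in the scene move, and the job was handed in at about 13.6 s.

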